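# Slide the jam pan over to the small hotplate

### The arm

A 6-joint arm with a two-finger parallel gripper is mounted at the origin on the work surface. World frame = base frame: x ahead of the robot, y to its left, z up, the work surface at z = 0. Lengths are in m, angles in rad, forces in N, time in s.
With the tool pointing down it reaches from about 0.4 to 0.825 m from the base axis. Payload 7 kg.
Tool frame: the origin (TCP) lies midway between the tips of the shut fingers; the grasp point (between the pads) lies 19 mm behind it; z points along the fingers, y is the line along which they close (so a half turn about z gives the same grasp; the last joint's range is limited). The gripper opens to 88 mm and grips with 3 to 60 N. Pads are 19 mm wide; open, the fingers measure 130 mm over their backs; the gripper's body (78 mm by 193 mm) begins 47 mm behind the grasp point.
Start: joints at [-1.047, 0.359, 0.012, 0, -1.224, -0.288], TCP at [0.158, -0.656, 0.227] pointing down, gripper open.
Joint ranges: [-3.07, 3.07], [-1.43, 2.12], [-1.02, 1.25], [-3.03, 1.67], [-3.05, -0], [-3.03, 3.03]. Speed limits (rad/s): [2.39, 2.39, 3.01, 3.14, 3.14, 3.14].

### API

Orientations are given as a unit quaternion [w, x, y, z].
In Python, from rig import robot, optics gives the robot as it stands.
- The arm moves only by the shell command python3 -m pendant 'ROWS' [FORCE]. ROWS is JSON, a list that holds one entry, the list of rows, each a list of 7 numbers: the turn, a rotation vector about the tool's x, y, z in degrees, then the shift along the tool's x, y, z in mm, then the closure, from 0 (fully open) to 1 (shut). In form: [[[ax, ay, az, tx, ty, tz, gripper], ...]]. A call has 1 to 8 rows; each row shifts and turns the commanded pose from where the row before left it, along the tool's axes as they then stand; what a row does not reach is not made up. A row lasts 1/12 s, in which the tool goes at most 41.7 mm and 7.16 degrees, less where a joint would pass 70% of its speed; a pose out of reach is approached as far as the arm can. A call with a gripper value outside its range is refused whole. The fingers move at their own pace and stop on an object; FORCE is the grip in N (left out, the last holds). Time passes only in rows, so rows that do not move let the fingers close. It gives the time, the measured TCP pose, the force, the opening and the grip force at its end, in the units of the state.
- robot.read_state(): the state, without advancing time (a new reading comes with each control period).
- optics.camera(name): name is "side" or "top" or "wrist"; returns the picture (480x640x3 uint8, red, green, blue); there is no depth.
- optics.get_calibration(name): a dict with "camera_matrix" (3x3 intrinsics, pixels), "extrinsics" (4x4, takes a point from camera to world coordinates); the wrist camera has in their place "T_tool_cam" (4x4, takes a point from camera to tool coordinates, whose origin is the TCP and whose axes are the flange's). Camera axes: x right, y down, z forward; pixel columns grow to the right and rows downward; lengths in m; the calibration is good to about 2 mm. A picture is of the moment at which its call begins: read the wrist's pose just before it. get_calibration takes no time and is no camera call.
- robot.hand_in(): hands the job in; it is judged then, once.
The state is a dict: "time": time; "q": joint angles; "qvel": joint speeds; "joint_efforts": joint torques, N m; "eef_pos": TCP position; "ee_rot": TCP orientation; "ft_force": force on the tool from outside, world axes, zero at the start; "ft_torque": the same for the moment, N m; "width": finger opening in m; "finger_force": force on a finger pad.
Only numpy, scipy, OpenCV 4.12 (cv2) and the standard library are available. Lean on these libraries where they do the work, as an engineer would, in place of code of your own. Each camera call takes 0.05 s, during which the arm holds its last target. There are 200 camera calls.

### The job

Slide the lidded jam pan, without lifting or tipping it, from the large round plate of the hotplate to the small one. Press it lightly back against the guard rail so that you feel it touch, centred sideways on the small plate, then let go of it and leave it standing there against the rail. Do not bump the jar shelf above or disturb the jars and the spoon nearby.

Things in the scene. Friction and masses are not known exactly. Their poses are not given: they have to be found in the camera images.
- pan: loose steel preserving pan, about 0.8 kg: upright cylinder 140 mm in diameter, 62 mm high; lid (fixed on) 146 mm in diameter, from 62 up to 76 mm. A fixed arched handle spans the lid along the pan's x axis, its 8 mm thick legs at x = +-26 to +-80 mm. Origin: centre of the underside; z up
- pan_grip (a point): centre of the black handle grip on top of the pan's arch, 118 mm above the pan's underside on its axis. The grip is a bar 54 mm long along the pan's x, 16 mm wide along y, 18 mm high, with flat sides
- hob: double electric hotplate, a fixed steel slab 270 mm deep (its x), 480 mm wide (its y), smooth flat top 40 mm above the table. It stands sideways to the robot: its x points to its back (the robot's right), its y away from the robot. Origin: centre of its underside on the table
- large_plate: large dark round plate, 184 mm in diameter, flush in the hotplate's top (no step); the pan stands on it at first. It is either the one nearer the robot or the farther one. Origin: its centre at the level of the top; axes as the hotplate's. It lies 100 mm from the hotplate's middle along y and 35 mm to the back
- small_plate: small dark round plate, 120 mm in diameter, flush in the hotplate's top, 200 mm beside the large one. Origin: its centre at the level of the top; axes as the hotplate's
- rail: fixed straight aluminium guard rail along the back of the hotplate's top, 460 mm long (y), 10 mm thick, its bar 20 to 34 mm above the top. Origin: in its front face, mid-length, at the level of the hotplate's top; axes as the hotplate's. The pan touches it when the pan's centre is 70 mm in front of that face (x = -70 mm), and is then centred on the plate front to back too
- shelf: fixed steel jar shelf over the hotplate's back half: board 100 mm deep (x), 360 mm wide (y = -150 to 210), underside 300 and rim 322 mm above the table, jars on it up to 405 mm; two posts behind the hotplate carry it. Origin: on the table below the middle of its front edge; axes as the hotplate's. It overhangs the pan's handle: the tool must lean out to the front
- tall_jar: loose jar of preserve 72 mm in diameter, 115 mm high, in front of the hotplate (the robot's left of it), past the spoon. Origin: centre of its underside
- short_jar: loose jar of preserve 72 mm in diameter, 80 mm high, in front of the hotplate (the robot's left of it). Origin: centre of its underside
- spoon: loose steel spoon 240 mm long lying on the table in front of the hotplate, roughly parallel to its front. Its x axis runs along its length
Things that resemble listed ones, but are neither listed nor needed, are in the scene too. There is more than one size of the pan; the job needs the middle-sized.

How it is judged:
By the outcome, as a careful person would: the job done as asked, in the order asked, and still so for the second after the job is handed in, with the robot touching nothing.
It also fails if it takes over 48 s, if anything falls off the work surface, if the arm or the gripper's body presses on something with over 40 N, if the wrist force passes 120 N, or if a joint passes its speed limit or range.

## Working session

There is one attempt and no reset: what is moved stays moved. The work goes in short steps, Python scripts to look and compute and a shell command to move; the robot and the scene stay as the last step left them, time stands still between calls to the robot, and variables do not carry over. Pictures are saved under pics/ and viewed, at most 10 in all, crops included, and the job is handed in when it is done.

```bash
mkdir -p pics; ls
python3 - <<'E'
from rig import robot, optics
import cv2,numpy as np
s=robot.read_state();print({k:np.round(v,3) for k,v in s.items()})
for n in("top","side"):
    im=optics.camera(n);cv2.imwrite(f"pics/{n}0.png",im[:,:,::-1])
    c=optics.get_calibration(n);print(n,np.round(c["camera_matrix"],1).tolist(),np.round(c["extrinsics"],3).tolist())
print(optics.get_calibration("wrist"))
E
```

```text
pics
{'time': np.float64(0.0), 'q': array([-1.047,  0.359,  0.011, -0.   , -1.224, -0.288]), 'qvel': array([-0.001,  0.001,  0.001,  0.002,  0.   ,  0.002]), 'joint_efforts': array([-0.0000e+00, -5.8272e+01,  2.9306e+01,  6.9970e+00,  7.0000e-03,
       -0.0000e+00]), 'eef_pos': array([ 0.158, -0.656,  0.226]), 'ee_rot': array([-0.   , -0.118,  0.993,  0.001]), 'ft_force': array([ 0.084,  0.424, -0.025]), 'ft_torque': array([-0.011, -0.025, -0.022]), 'finger_force': np.float64(0.0), 'width': np.float64(0.088)}
top [[457.4, 0.0, 331.8], [0.0, 457.4, 236.8], [0.0, 0.0, 1.0]] [[0.017, -1.0, 0.026, 0.459], [-1.0, -0.017, 0.025, 0.062], [-0.024, -0.027, -0.999, 1.067], [0.0, 0.0, 0.0, 1.0]]
side [[538.6, 0.0, 322.7], [0.0, 538.6, 248.4], [0.0, 0.0, 1.0]] [[-0.854, -0.312, 0.416, -0.014], [-0.52, 0.525, -0.674, 0.887], [-0.008, -0.792, -0.61, 0.835], [0.0, 0.0, 0.0, 1.0]]
{'camera_matrix': array([[355.35101163,   0.        , 313.52465465],
       [  0.        , 355.35101163, 242.46269511],
       [  0.        ,   0.        ,   1.        ]]), 'T_tool_cam': array([[-5.48828039e-04, -9.58888460e-01, -2.83782699e-01,
         7.68246030e-02],
       [ 9.99998468e-01, -5.45609143e-05, -1.74961113e-03,
         8.12585518e-04],
       [ 1.66219848e-03, -2.83783224e-01,  9.58887021e-01,
        -1.59437707e-01],
       [ 0.00000000e+00,  0.00000000e+00,  0.00000000e+00,
         1.00000000e+00]])}
```

View pics/top0.png

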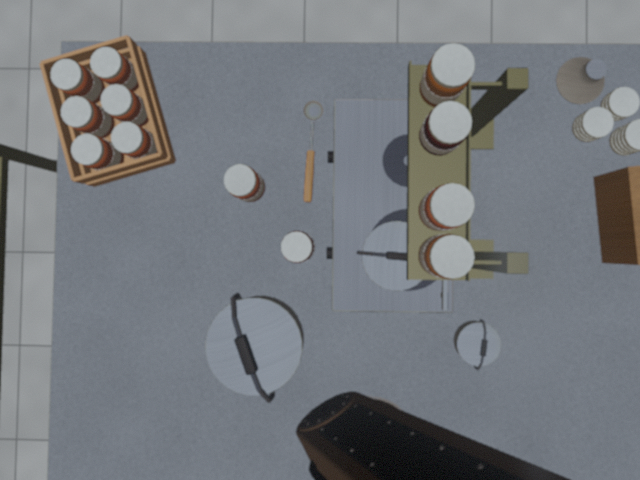

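View pics/side0.png

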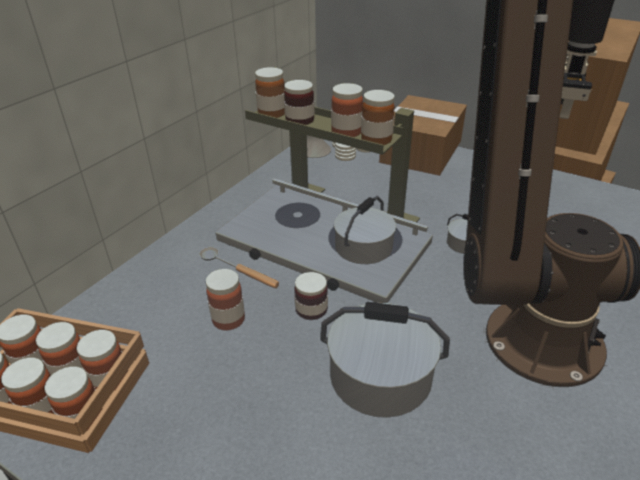

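Top view: the hob spans about cols 333–452 and rows 99–312. The middle pan is on the near plate, lid at about (398,255), with its handle running under the shelf. The small plate is the far one, at about (405,160) in top and (298,214) in side. I'll zoom in for exact pixels.

```bash
cat > h.py <<'E'
from rig import robot, optics
import cv2,numpy as np
from scipy.spatial.transform import Rotation as R
def T_of(n,s=None):
    c=optics.get_calibration(n)
    if n!="wrist": return c["camera_matrix"],np.array(c["extrinsics"])
    s=s or robot.read_state();T=np.eye(4);T[:3,:3]=R.from_quat(s["ee_rot"],scalar_first=True).as_matrix();T[:3,3]=s["eef_pos"]
    return c["camera_matrix"],T@c["T_tool_cam"]
def ray(n,u,v,z,s=None):
    K,T=T_of(n,s);d=T[:3,:3]@np.linalg.solve(K,[u,v,1.]);o=T[:3,3]
    return o+d*(z-o[2])/d[2]
def proj(n,p,s=None):
    K,T=T_of(n,s);c=T[:3,:3].T@(np.array(p)-T[:3,3]);return (K@c/c[2])[:2]
E
python3 - <<'E'
import cv2
t=cv2.imread("pics/top0.png")[85:325,320:480];s=cv2.imread("pics/side0.png")[160:300,210:440]
cv2.imwrite("pics/tc.png",cv2.resize(t,None,fx=2.5,fy=2.5,interpolation=2))
cv2.imwrite("pics/sc.png",cv2.resize(s,None,fx=3.4,fy=3.4,interpolation=2))
E
```

```text
(no output)
```

View pics/tc.png

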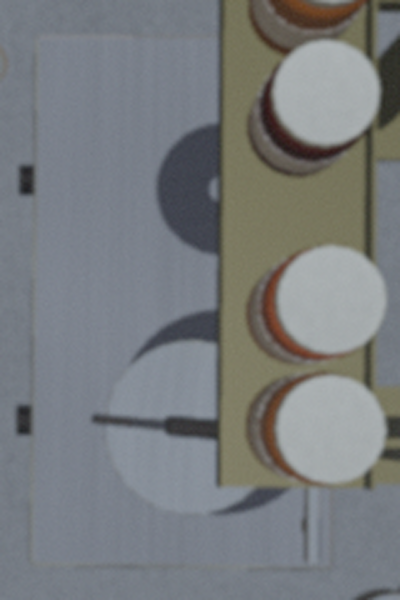

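View pics/sc.png

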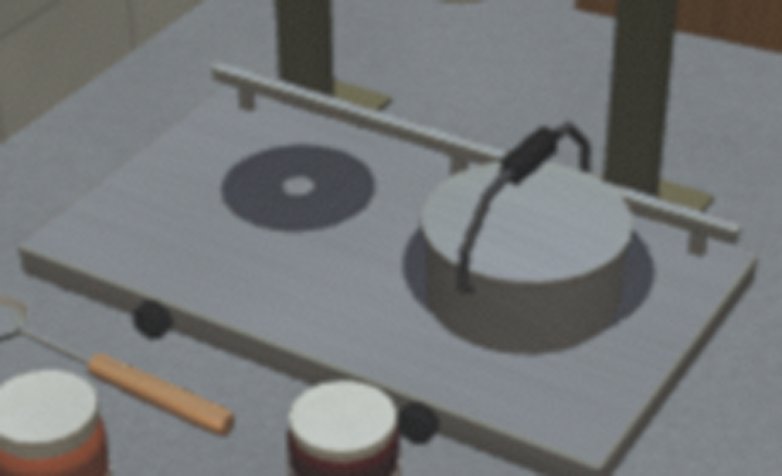

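Crop positions:
- **Top crop:** hob corners are (36,37), (33,565) and (328,568). The lid runs from left 106, rows 339–514. The grip starts at (167,427), and the shelf front is at col 218.
- **Side crop:** the small plate is centred at (298,187). The grip runs from (512,168) to (548,138), and the rail from (215,70) to (738,232).

Run:
```python
from h import *
t=lambda u,v,z:ray("top",320+(u-.75)/2.5,85+(v-.75)/2.5,z)
s=lambda u,v,z:ray("side",210+(u-1.2)/3.4,160+(v-1.2)/3.4,z)
P=lambda n,a:print(n,np.round(a,4))
A,B,C=t(36,37,.04),t(33,565,.04),t(328,568,.04)
P("ff",A);P("fn",B);P("bn",C);print(np.linalg.norm(A-B),np.linalg.norm(C-B))
P("side fn",s(603,472,.04));P("side ff",s(22,253,.04));P("side bn",s(755,262,.04))
hy=(A-B)/np.linalg.norm(A-B);hx=np.array([hy[1],-hy[0],0]);print("hob yaw of y axis from world x deg",np.degrees(np.arctan2(hy[1],hy[0])))
m=(A+B)/2+hx*.135;P("hob mid",m);P("near plate",m-.1*hy+.035*hx);P("far plate",m+.1*hy+.035*hx)
P("small side",s(298,187,.04));P("ext L R",[s(222,187,.04),s(375,187,.04)])
P("lid ctr top",t(193.5,426.5,.116));P("lid L",t(106,426,.116)-t(281,426,.116))
P("lid ctr side",s(526,222,.116))
P("grip top vs",[t(167,427,.16),t(216,430,.16),t(95,418,.115)])
P("grip side",[s(514,167,.158),s(550,136,.158)])
P("handle legs side",[s(464,288,.10),s(585,168,.116)])
P("shelf front",[t(218,200,.322),t(218,480,.322),t(218,480,.3)])
P("rail side top",[s(218,66,.074),s(738,228,.074)])
```

```text
ff [0.797  0.0874 0.04  ]
fn [0.3205 0.0818 0.04  ]
bn [ 0.3233 -0.1806  0.04  ]
0.4765192859287969 0.2624265752149111
side fn [0.3169 0.0884 0.04  ]
side ff [0.7893 0.0944 0.04  ]
side bn [ 0.3201 -0.171   0.04  ]
hob yaw of y axis from world x deg 0.6667523825524511
hob mid [ 0.5603 -0.0504  0.04  ]
near plate [ 0.4607 -0.0865  0.04  ]
far plate [ 0.6607 -0.0842  0.04  ]
small side [ 0.6616 -0.0824  0.04  ]
ext L R [[ 0.7124 -0.0524  0.04  ]
 [ 0.6102 -0.1129  0.04  ]]
lid ctr top [ 0.4478 -0.0507  0.116 ]
lid L [-0.0026  0.1445  0.    ]
lid ctr side [ 0.4396 -0.0335  0.116 ]
grip top vs [[ 0.4475 -0.0246  0.16  ]
 [ 0.4458 -0.0632  0.16  ]
 [ 0.4534  0.0309  0.115 ]]
grip side [[ 0.4499 -0.0323  0.158 ]
 [ 0.4469 -0.0789  0.158 ]]
handle legs side [[ 0.4495  0.0345  0.1   ]
 [ 0.4347 -0.1139  0.116 ]]
shelf front [[ 0.5981 -0.0403  0.322 ]
 [ 0.4158 -0.0426  0.322 ]
 [ 0.4145 -0.0457  0.3   ]]
rail side top [[ 0.7868 -0.1554  0.074 ]
 [ 0.332  -0.1581  0.074 ]]
```

The measurements agree: the small plate is at about (0.661,-0.083), the rail face at y≈-0.153, the pan at about (0.447,-0.048), and the handle is about 5° off world -y. I'll raise the arm first, turning slightly to learn the kinematics.

```bash
python3 -m pendant '[[[0,0,0,0,0,-40,0],[0,0,0,0,0,-40,0],[0,0,0,0,0,-40,0],[0,0,0,0,0,-40,0],[0,0,0,0,0,-40,0],[0,0,0,0,0,-40,0],[0,0,7,0,0,0,0],[0,0,7,0,0,0,0]]]'; python3 -c "
from h import *
print(np.round(robot.read_state()['q'],3))"
```

```text
time: 0.77
eef_pos: [0.1578, -0.6569, 0.4696]
ee_rot: [0.001, 0.007, 1.0, -0.002]
ft_force: [-0.2, -0.6, -1.6]
width: 0.0878
finger_force: 0.0
[-1.047  0.319  0.487  0.    -1.734 -0.538]
```

```bash
cat > ik.py <<'E'
from h import *
Ry=lambda a:R.from_euler('y',a).as_matrix();Rx=lambda a:R.from_euler('x',a).as_matrix();Rz=lambda a:R.from_euler('z',a).as_matrix()
def fr(phi,pitch,q4,q5,q6,sg): return Rz(phi)@Ry(pitch)@Rx(sg*q4)@Ry(-q5)@Rx(-q6)
def Rtool(lean,yaw):  # lean deg to front, yaw deg handle (tool y direction)
    l=np.radians(lean);z=[0,-np.sin(l),-np.cos(l)];x=[0,np.cos(l),-np.sin(l)];y=np.cross(z,x)
    return Rz(np.radians(yaw))@np.stack([x,y,z],1)
E
python3 - <<'E'
from ik import *
from scipy.optimize import least_squares
s=robot.read_state();q=s["q"];Rm=R.from_quat(s["ee_rot"],scalar_first=True).as_matrix()
for b in(0,-.288):
    C=fr(q[0]+b,q[1]-q[2],q[3],q[4],q[5],-1).T@Rm
    print("C",np.round(C,2).tolist())
    for lean in(30,45):
      for d6 in(.2,.35):
        Rt=Rtool(lean,-5);p=np.array([.45,-.05,.158])-d6*Rt[:,2]
        phi=np.arctan2(p[1],p[0])
        for pitch in(0.2,.6):
          for g in(-2.5,0,2.5):
            r=least_squares(lambda w:(fr(phi,pitch,w[0],w[1],w[2],-1)@C-Rt).ravel(),[.7*np.sign(g),-1.3,g])
            print(b,lean,d6,pitch,np.round(r.x,2),round(r.cost,3))if r.cost<.01 and r.x[1]<0 and abs(r.x[0])<3.1 else 0
E
```

```text
C [[0.0, 0.0, 1.0], [-1.0, 0.0, 0.0], [-0.0, -1.0, 0.0]]
0 30 0.2 0.2 [ 0.51 -1.49 -3.41] 0.0
0 30 0.2 0.2 [ 0.51 -1.49  2.87] 0.0
0 30 0.2 0.2 [ 0.51 -1.49  2.87] 0.0
0 30 0.2 0.6 [ 0.57 -1.15 -3.62] 0.0
0 30 0.2 0.6 [ 0.57 -1.15  2.66] 0.0
0 30 0.2 0.6 [ 0.57 -1.15  2.66] 0.0
0 30 0.35 0.2 [ 0.49 -1.57 -3.54] 0.0
0 30 0.35 0.2 [ 0.49 -1.57  2.74] 0.0
0 30 0.35 0.2 [ 0.49 -1.57  2.74] 0.0
0 30 0.35 0.6 [ 0.53 -1.22 -3.74] 0.0
0 30 0.35 0.6 [ 0.53 -1.22  2.55] 0.0
0 30 0.35 0.6 [ 0.53 -1.22  2.55] 0.0
0 45 0.2 0.2 [ 0.75 -1.62 -3.48] 0.0
0 45 0.2 0.2 [ 0.75 -1.62  2.8 ] 0.0
0 45 0.2 0.2 [ 0.75 -1.62  2.8 ] 0.0
0 45 0.2 0.6 [ 0.77 -1.33 -3.76] 0.0
0 45 0.2 0.6 [ 0.77 -1.33  2.53] 0.0
0 45 0.2 0.6 [ 0.77 -1.33  2.53] 0.0
0 45 0.35 0.2 [ 0.69 -1.75 -3.63] 0.0
0 45 0.35 0.2 [ 0.69 -1.75  2.65] 0.0
0 45 0.35 0.2 [ 0.69 -1.75  2.65] 0.0
0 45 0.35 0.6 [ 0.68 -1.44 -3.88] 0.0
0 45 0.35 0.6 [ 0.68 -1.44  2.4 ] 0.0
0 45 0.35 0.6 [ 0.68 -1.44  2.4 ] 0.0
C [[0.0, -0.0, 1.0], [-0.96, -0.28, 0.0], [0.28, -0.96, -0.0]]
-0.288 30 0.2 0.2 [ 0.51 -1.49 -3.7 ] 0.0
-0.288 30 0.2 0.2 [ 0.51 -1.49  2.59] 
[... 239 characters left out ...]
9 -1.57  2.45] 0.0
-0.288 30 0.35 0.2 [ 0.49 -1.57  2.45] 0.0
-0.288 30 0.35 0.6 [ 0.52 -1.21 -4.03] 0.0
-0.288 30 0.35 0.6 [ 0.52 -1.21  2.26] 0.0
-0.288 30 0.35 0.6 [ 0.52 -1.21  2.26] 0.0
-0.288 45 0.2 0.2 [ 0.75 -1.62 -3.77] 0.0
-0.288 45 0.2 0.2 [ 0.75 -1.62  2.51] 0.0
-0.288 45 0.2 0.2 [ 0.75 -1.62  2.51] 0.0
-0.288 45 0.2 0.6 [ 0.77 -1.33 -4.05] 0.0
-0.288 45 0.2 0.6 [ 0.77 -1.33  2.24] 0.0
-0.288 45 0.2 0.6 [ 0.77 -1.33  2.24] 0.0
-0.288 45 0.35 0.2 [ 0.69 -1.75 -3.92] 0.0
-0.288 45 0.35 0.2 [ 0.69 -1.75  2.36] 0.0
-0.288 45 0.35 0.2 [ 0.69 -1.75  2.36] 0.0
-0.288 45 0.35 0.6 [ 0.68 -1.44 -4.17] 0.0
-0.288 45 0.35 0.6 [ 0.68 -1.44  2.11] 0.0
-0.288 45 0.35 0.6 [ 0.68 -1.44  2.11] 0.0
```

The kinematics are clear. I need q6≈+2.6, so I'll move over first without turning, then turn with negative az. First sweep, at a height clear of the jars.

```bash
python3 -m pendant '[[[0,0,0,-25,30,-6,0],[0,0,0,-25,30,-6,0],[0,0,0,-25,30,-6,0],[0,0,0,-25,30,-6,0],[0,0,0,-25,30,-6,0],[0,0,0,-25,30,-6,0],[0,0,0,-25,30,0,0],[0,0,0,-25,30,0,0]]]'; python3 -m pendant '[[[0,0,0,-25,30,0,0],[0,0,0,-25,30,0,0],[0,0,0,-25,30,0,0],[0,0,0,-25,30,0,0],[0,0,0,0,40,0,0],[0,0,0,0,40,0,0],[0,0,0,0,40,0,0],[0,0,0,0,40,0,0]]]'; python3 -m pendant '[[[0,0,0,0,40,0,0],[0,0,0,0,40,0,0],[0,0,0,0,40,0,0],[0,0,0,0,40,0,0],[0,0,0,0,40,0,0],[0,0,0,0,40,0,0],[0,0,0,0,40,0,0],[0,0,0,0,40,0,0]]]'; python3 -c "
from h import *
print(np.round(robot.read_state()['q'],3))"
```

```text
time: 1.43
eef_pos: [0.3605, -0.4163, 0.5028]
ee_rot: [0.0, 0.004, 1.0, -0.0]
ft_force: [1.3, -0.5, -0.8]
width: 0.0876
finger_force: 0.0
time: 2.1
eef_pos: [0.4617, -0.1371, 0.5021]
ee_rot: [-0.0, 0.004, 1.0, 0.0]
ft_force: [1.2, 0.1, 0.3]
width: 0.0876
finger_force: 0.0
time: 2.77
eef_pos: [0.4641, 0.183, 0.5026]
ee_rot: [0.0, 0.004, 1.0, 0.0]
ft_force: [1.4, -0.9, 1.3]
width: 0.0878
finger_force: 0.0
[ 0.77   0.006  0.18  -0.    -1.745 -2.349]
```

```bash
for i in 1 2 3 4; do python3 -m pendant '[[[0,0,-7,0,0,0,0],[0,0,-7,0,0,0,0],[0,0,-7,0,0,0,0],[0,0,-7,0,0,0,0],[0,0,-7,0,0,0,0],[0,0,-7,0,0,0,0],[0,0,-7,0,0,0,0],[0,0,-7,0,0,0,0]]]' | grep ee_rot; done;  python3 -m pendant '[[[0,0,-7,0,0,0,0],[0,0,-7,0,0,0,0],[0,0,-7,0,0,0,0],[0,0,-7,0,0,0,0],[0,0,-7,0,0,0,0],[0,0,-7,0,0,0,0]]]'; python3 -c "
from ik import *
s=robot.read_state();print(np.round(s['q'],3))
Rm=R.from_quat(s['ee_rot'],scalar_first=True);print(Rm.as_matrix().round(3));print((Rm.inv()*R.from_matrix(Rtool(45,-5))).as_rotvec(degrees=True))"
```

```text
ee_rot: [-0.0, -0.468, 0.884, 0.0]
ee_rot: [0.0, 0.828, -0.56, -0.0]
ee_rot: [0.0, 0.994, -0.106, -0.0]
ee_rot: [-0.0, 0.928, 0.373, -0.0]
time: 5.93
eef_pos: [0.4647, 0.1811, 0.5022]
ee_rot: [-0.0, 0.732, 0.681, -0.0]
ft_force: [0.3, 0.1, 0.1]
width: 0.0875
finger_force: 0.0
[ 0.766  0.007  0.18  -0.    -1.745  2.303]
[[ 0.072  0.997 -0.001]
 [ 0.997 -0.072 -0.   ]
 [-0.    -0.001 -1.   ]]
[  0.30258593 -44.97936857   0.82752401]
```

```bash
python3 -m pendant '[[[0,-6.4,0,0,0,0,0],[0,-6.4,0,0,0,0,0],[0,-6.4,0,0,0,0,0],[0,-6.4,0,0,0,0,0],[0,-6.4,0,0,0,0,0],[0,-6.4,0,0,0,0,0],[0,-6.4,0,0,0,0,0],[0,0,0,0,0,0,0]]]';python3 -c "
from ik import *
s=robot.read_state();print(np.round(s['q'],3));Rm=R.from_quat(s['ee_rot'],scalar_first=True)
# target: 130 mm back from the grip along tool z
g=np.array([.447,-.050,.158]);t=g-.111*Rm.as_matrix()[:,2];print(t, Rm.inv().apply(t-s['eef_pos'])*1e3)"
```

```text
time: 6.6
eef_pos: [0.4647, 0.1832, 0.4978]
ee_rot: [0.262, 0.675, 0.627, -0.287]
ft_force: [0.7, 0.4, -2.9]
width: 0.0878
finger_force: 0.0
[ 1.02   0.29   0.108  0.383 -2.097  2.119]
[0.45356903 0.02921106 0.23548197] [ 80.03359337   2.39004021 293.68082879]
```

```bash
python3 -m pendant '[[[0,0,0,11,0,37,0],[0,0,0,11,0,37,0],[0,0,0,11,0,37,0],[0,0,0,11,0,37,0],[0,0,0,12,0,37,0],[0,0,0,12,0,37,0],[0,0,0,12,0,37,0],[0,0,0,0,2,34,0]]]'; python3 -m pendant '[[[0,0,0,0,0,0,0],[0,0,0,0,0,0,0]]]';python3 -c "
from h import *
s=robot.read_state();print(np.round(s['q'],3));im=optics.camera('wrist');cv2.imwrite('pics/w1.png',im[:,:,::-1]);print(proj('wrist',[.447,-.05,.158],s))"
```

```text
time: 7.27
eef_pos: [0.4543, 0.0309, 0.2358]
ee_rot: [0.258, 0.679, 0.628, -0.28]
ft_force: [-0.0, -0.3, -0.3]
width: 0.0877
finger_force: 0.0
time: 7.43
eef_pos: [0.4544, 0.0302, 0.2377]
ee_rot: [0.258, 0.679, 0.627, -0.281]
ft_force: [0.1, 0.5, 0.9]
width: 0.0878
finger_force: 0.0
[ 0.874  0.255 -0.539  0.422 -1.469  1.992]
[313.01713878 237.60614808]
```

View pics/w1.png

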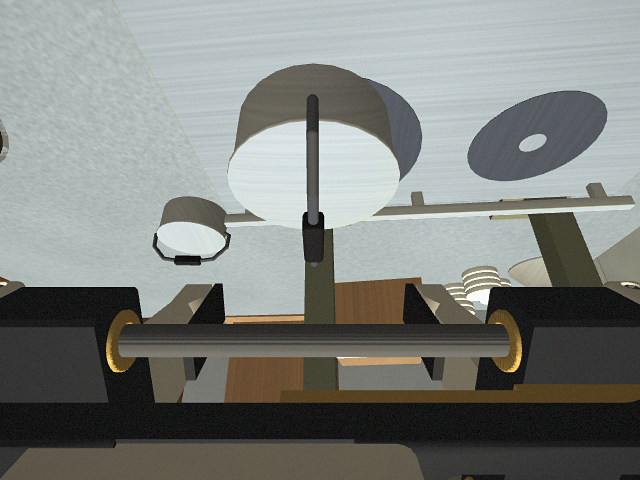

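The wrist view shows the grip centred at (313,238), as predicted, with the handle vertical in the image and so aligned. The small plate centre is at (533,142).

```bash
python3 -c "
from ik import *
s=robot.read_state();Rm=R.from_quat(s['ee_rot'],scalar_first=True)
print('to grip (tool mm), add 19 z:',Rm.inv().apply(np.array([.447,-.05,.158])-s['eef_pos'])*1e3)
print('small plate',ray('wrist',533,142,.04,s));print('leg end',ray('wrist',312,98,.115,s),'grip ends',ray('wrist',314,213,.158,s),ray('wrist',313,262,.158,s))
print('rail lower front edge pts',ray('wrist',400,214,.06,s),ray('wrist',630,206,.06,s))"
python3 -m pendant '[[[0,0,0,0,0,25,0],[0,0,0,0,0,25,0],[0,0,0,0,0,25,0],[0,0,0,0,0,20,0],[0,0,0,0,0,0,0]]]' 12
```

```text
to grip (tool mm), add 19 z: [ -1.390161    -1.87406532 114.89412189]
small plate [ 0.66597549 -0.08242014  0.04      ]
leg end [0.45544058 0.04868556 0.115     ] grip ends [ 0.45165101 -0.01427149  0.158     ] [ 0.4443875  -0.09500387  0.158     ]
rail lower front edge pts [ 0.54449521 -0.17312462  0.06      ] [ 0.8124438  -0.17777533  0.06      ]
time: 7.9
eef_pos: [0.4488, -0.0366, 0.1699]
ee_rot: [0.258, 0.679, 0.627, -0.281]
ft_force: [-1.4, 0.5, 1.4]
width: 0.0877
finger_force: 0.0
```

```bash
python3 -m pendant '[[[0,0,0,0,-1,13,0],[0,0,0,0,-1,13,0],[0,0,0,0,0,12,0],[0,0,0,0,0,0,0]]]' 12; python3 -m pendant '[[[0,0,0,0,0,0,0]]]'; python3 -c "
from h import *
s=robot.read_state();im=optics.camera('side');cv2.imwrite('pics/s2.png',cv2.resize(im[100:340,160:480,::-1],None,fx=2.4,fy=2.4))
Rm=R.from_quat(s['ee_rot'],scalar_first=True);print('grasp pt',s['eef_pos']-.019*Rm.as_matrix()[:,2])"
```

```text
time: 8.23
eef_pos: [0.446, -0.0615, 0.144]
ee_rot: [0.259, 0.679, 0.628, -0.28]
ft_force: [-0.2, -0.7, 0.4]
width: 0.0873
finger_force: 0.0
time: 8.32
eef_pos: [0.4468, -0.0605, 0.1448]
ee_rot: [0.259, 0.679, 0.628, -0.279]
ft_force: [-0.4, 0.6, 0.2]
width: 0.0874
finger_force: 0.0
grasp pt [ 0.44784893 -0.04715478  0.15830427]
```

View pics/s2.png

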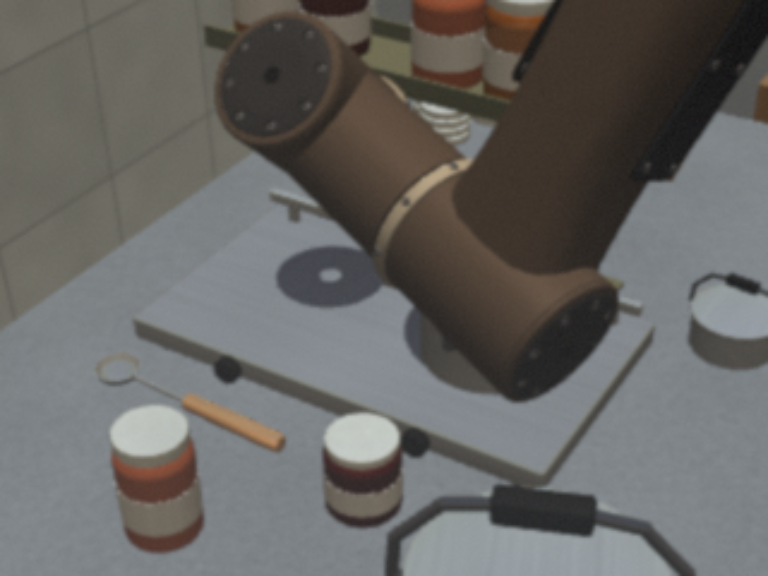

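The arm hides the grip, but the surroundings are clear. Closing the fingers now.

```bash
python3 -m pendant '[[[0,0,0,0,0,0,1],[0,0,0,0,0,0,1],[0,0,0,0,0,0,1],[0,0,0,0,0,0,1],[0,0,0,0,0,0,1],[0,0,0,0,0,0,1],[0,0,0,0,0,0,1],[0,0,0,0,0,0,1]]]' 25;python3 -m pendant '[[[0,0,0,0,0,0,1],[0,0,0,0,0,0,1],[0,0,0,0,0,0,1]]]'; python3 -c "
from h import *
s=robot.read_state();Rm=R.from_quat(s['ee_rot'],scalar_first=True);print(Rm.as_matrix().round(3));print(np.round(s['q'],3),s['ft_torque'].round(2))"
```

```text
time: 9.03
eef_pos: [0.4458, -0.0616, 0.1439]
ee_rot: [0.259, 0.679, 0.628, -0.28]
ft_force: [0.5, 0.0, -0.0]
width: 0.0403
finger_force: 0.0
time: 9.28
eef_pos: [0.4458, -0.0616, 0.1439]
ee_rot: [0.259, 0.679, 0.628, -0.28]
ft_force: [0.4, -0.8, 0.4]
width: 0.0198
finger_force: 0.0
[[ 0.056  0.997 -0.055]
 [ 0.707 -0.078 -0.702]
 [-0.705 -0.    -0.71 ]]
[ 0.739  0.297 -0.784  0.549 -1.176  1.927] [ 2.23 -0.11  0.07]
```

```bash
python3 -m pendant '[[[0,0,0,0,0,0,1],[0,0,0,0,0,0,1],[0,0,0,0,0,0,1],[0,0,0,0,0,0,1]]]'
```

```text
time: 9.62
eef_pos: [0.446, -0.0615, 0.1439]
ee_rot: [0.259, 0.679, 0.628, -0.28]
ft_force: [2.2, -1.5, 0.3]
width: 0.0159
finger_force: 25.0
```

Gripped: 15.9 mm opening, 25 N. Before sliding I'll refine the small plate centre with ellipse contours in the two saved views.

```bash
cat > fit.py <<'E'
from h import *
def plate(n,path,seed,off,s=None):
    im=cv2.imread(path);g=cv2.GaussianBlur(im,(3,3),0)
    # dark plate mask: blob of similar colour connected to a seed on the plate
    m=np.zeros((482,642),np.uint8);cv2.floodFill(g,m,seed,0,(14,)*3,(14,)*3,4|cv2.FLOODFILL_FIXED_RANGE|cv2.FLOODFILL_MASK_ONLY|(255<<8))
    c=max(cv2.findContours(m[1:-1,1:-1],0,1)[0],key=cv2.contourArea)
    P=np.array([ray(n,u,v,.04,s)[:2] for u,v in cv2.convexHull(c)[:,0]*1.0])
    e=cv2.fitEllipse(c);ce=ray(n,*e[0],.04,s)
    A=np.c_[2*P,np.ones(len(P))];x=np.linalg.lstsq(A,(P**2).sum(1),rcond=None)[0];r=np.sqrt(x[2]+x[:2]@x[:2])
    print(n,"centre",x[:2].round(4),"diam",round(2*r,4),"rms",np.std(np.linalg.norm(P-x[:2],axis=1)-r).round(4),e)
E
python3 - <<'E'
from fit import *
plate("side","pics/side0.png",(285,215),0)
s=dict(eef_pos=np.array([.4544,.0302,.2377]),ee_rot=np.array([.258,.679,.627,-.281])/np.linalg.norm([.258,.679,.627,-.281]))
plate("wrist","pics/w1.png",(500,155),0,s)
E
```

```text
side centre [ 0.6623 -0.0831] diam 0.1131 rms 0.0005 ((297.1822814941406, 214.79734802246094), (22.9814395904541, 42.73601531982422), 88.0440902709961)
wrist centre [ 0.6624 -0.0825] diam 0.1192 rms 0.0002 ((537.0238037109375, 135.1740264892578), (72.74320983886719, 146.2693634033203), 66.78205871582031)
```

Both views agree on the small plate: (0.662,-0.083). I'll slide +215 mm along world x, checking force and height as I go.

```bash
python3 -m pendant '[[[0,0,0,0.28,5,-0.28,1],[0,0,0,0.56,10,-0.56,1],[0,0,0,0.67,12,-0.67,1],[0,0,0,0.67,12,-0.67,1],[0,0,0,0.67,12,-0.67,1],[0,0,0,0.67,12,-0.67,1],[0,0,0,0.56,10,-0.56,1],[0,0,0,0.28,5,-0.28,1]]]'; python3 -m pendant '[[[0,0,0,0,0,0,1]]]'
```

```text
time: 10.28
eef_pos: [0.5253, -0.0618, 0.144]
ee_rot: [0.259, 0.679, 0.627, -0.28]
ft_force: [-6.3, 0.5, 3.8]
width: 0.0159
finger_force: 25.0
time: 10.37
eef_pos: [0.5256, -0.0615, 0.144]
ee_rot: [0.259, 0.679, 0.628, -0.28]
ft_force: [3.0, -2.9, 2.7]
width: 0.0159
finger_force: 25.0
```

```bash
python3 -m pendant '[[[0,0,0,0.28,5,-0.28,1],[0,0,0,0.56,10,-0.56,1],[0,0,0,0.67,12,-0.67,1],[0,0,0,0.67,12,-0.67,1],[0,0,0,0.67,12,-0.67,1],[0,0,0,0.67,12,-0.67,1],[0,0,0,0.56,10,-0.56,1],[0,0,0,0.28,5,-0.28,1]]]'; python3 -m pendant '[[[0,0,0,0.28,5,-0.28,1],[0,0,0,0.56,10,-0.56,1],[0,0,0,0.56,10,-0.56,1],[0,0,0,0.56,10,-0.56,1],[0,0,0,0.56,10,-0.56,1],[0,0,0,0.39,7,-0.39,1],[0,0,0,0.22,4,-0.22,1],[0,0,0,0,0,0,1]]]'
```

```text
time: 11.03
eef_pos: [0.6036, -0.0615, 0.144]
ee_rot: [0.259, 0.679, 0.627, -0.28]
ft_force: [-4.9, 0.1, 2.9]
width: 0.0157
finger_force: 25.0
time: 11.7
eef_pos: [0.6597, -0.0614, 0.144]
ee_rot: [0.259, 0.679, 0.628, -0.279]
ft_force: [1.1, -3.3, 2.1]
width: 0.016
finger_force: 25.0
```

```bash
python3 -m pendant '[[[0,0,0,-1.41,0.4,1.4,1],[0,0,0,-2.83,0.5,2.81,1],[0,0,0,-2.83,0.5,2.81,1],[0,0,0,-2.83,0.5,2.81,1],[0,0,0,-2.83,0.5,2.81,1],[0,0,0,-2.83,0.5,2.81,1],[0,0,0,-1.41,0.4,1.4,1],[0,0,0,0,0,0,1]]]'; python3 -m pendant '[[[0,0,0,0,0,0,1]]]'
```

```text
time: 12.37
eef_pos: [0.6597, -0.0863, 0.144]
ee_rot: [0.259, 0.679, 0.627, -0.28]
ft_force: [1.8, -1.1, -1.2]
width: 0.0157
finger_force: 25.0
time: 12.45
eef_pos: [0.6597, -0.0863, 0.144]
ee_rot: [0.259, 0.679, 0.627, -0.28]
ft_force: [2.6, -1.5, 0.8]
width: 0.016
finger_force: 25.0
```

```bash
for i in 1; do python3 -m pendant '[[[0,0,0,-1.41,0.3,1.41,1],[0,0,0,-1.41,0.3,1.41,1],[0,0,0,0,0,0,1]]]';done; python3 -m pendant '[[[0,0,0,-0.71,0.2,0.71,1],[0,0,0,-0.71,0.2,0.71,1],[0,0,0,0,0,0,1]]]'
```

```text
time: 12.7
eef_pos: [0.6602, -0.0897, 0.144]
ee_rot: [0.259, 0.679, 0.628, -0.28]
ft_force: [1.4, 1.0, 1.0]
width: 0.0158
finger_force: 25.0
time: 12.95
eef_pos: [0.6604, -0.0916, 0.144]
ee_rot: [0.259, 0.679, 0.628, -0.28]
ft_force: [0.3, 2.9, 1.3]
width: 0.016
finger_force: 25.0
```

```bash
python3 -m pendant '[[[0,0,0,-0.71,0.1,0.71,1],[0,0,0,-0.71,0.1,0.71,1],[0,0,0,0,0,0,1]]]'
```

```text
time: 13.2
eef_pos: [0.6606, -0.0937, 0.144]
ee_rot: [0.259, 0.679, 0.628, -0.28]
ft_force: [0.6, 3.2, 1.9]
width: 0.0157
finger_force: 25.0
```

```bash
python3 -m pendant '[[[0,0,0,-0.71,0.1,0.71,1],[0,0,0,0,0,0,1]]]' | sed -n '2p;4p'; python3 -m pendant '[[[0,0,0,-0.71,0.1,0.71,1],[0,0,0,0,0,0,1]]]'| sed -n '2p;4p'
```

```text
eef_pos: [0.6606, -0.0944, 0.1441]
ft_force: [-0.8, 7.1, 2.8]
eef_pos: [0.6608, -0.0949, 0.1443]
ft_force: [-2.6, 10.3, 5.0]
```

```bash
python3 -m pendant '[[[0,0,0,-0.71,0.1,0.71,1],[0,0,0,0,0,0,1]]]' | sed -n '2p;4p'
```

```text
eef_pos: [0.661, -0.0955, 0.1446]
ft_force: [-3.0, 13.6, 6.8]
```

Contact felt: fy rose from 3 to 13.6 N, with the grip at (0.662,-0.082) as expected. I'll ease off to a light touch and check height before releasing.

```bash
python3 -m pendant '[[[0,0,0,0.6,-0.1,-0.6,1],[0,0,0,0.6,-0.1,-0.6,1],[0,0,0,0,0,0,1]]]' | sed -n '2,4p'; python3 -c "
from h import *
print(robot.read_state()['ft_torque'].round(2))"
```

```text
eef_pos: [0.6606, -0.0947, 0.1442]
ee_rot: [0.259, 0.679, 0.628, -0.28]
ft_force: [-1.0, 5.6, 3.7]
[ 2.66 -0.04 -0.26]
```

```bash
python3 -m pendant '[[[0,0,0,0,0,0,1],[0,0,0,0,0,0,1],[0,0,0,0,0,0,0.4],[0,0,0,0,0,0,0.4],[0,0,0,0,0,0,0.4],[0,0,0,0,0,0,0.4],[0,0,0,0,0,0,0.4],[0,0,0,0,0,0,0.4]]]' 3; python3 -m pendant '[[[0,0,0,0,0,0,0.4],[0,0,0,0,0,0,0.4],[0,0,0,0,0,0,0.4],[0,0,0,0,0,0,0.4]]]'
```

```text
time: 14.62
eef_pos: [0.6602, -0.0952, 0.1438]
ee_rot: [0.259, 0.679, 0.628, -0.28]
ft_force: [1.8, -0.1, -0.5]
width: 0.0495
finger_force: 0.0
time: 14.95
eef_pos: [0.6604, -0.0949, 0.1439]
ee_rot: [0.259, 0.679, 0.628, -0.28]
ft_force: [-0.2, 0.1, 0.4]
width: 0.0528
finger_force: 0.0
```

Released, with forces at zero. Now backing out along the tool axis.

```bash
python3 -m pendant '[[[0,0,0,0,0,-8,0.4],[0,0,0,0,0,-12,0.4],[0,0,0,0,0,-16,0.4],[0,0,0,0,0,-20,0.4],[0,0,0,0,0,-25,0.4],[0,0,0,0,0,-25,0.4],[0,0,0,0,0,-20,0.4],[0,0,0,0,0,0,0.4]]]'; python3 -m pendant '[[[0,0,0,0,0,0,0.4]]]' | tail -3; python3 -c "
from h import *
s=robot.read_state();im=optics.camera('wrist');cv2.imwrite('pics/w2.png',im[:,:,::-1]);np.save('w2.npy',np.r_[s['eef_pos'],s['ee_rot']])
for p in ([.662,-.083,.158],[.662,-.083,.116],[.662,-.083,.04],[.462,-.083,.04]): print(proj('wrist',p,s))"
```

```text
time: 15.62
eef_pos: [0.6696, -0.0023, 0.2374]
ee_rot: [0.26, 0.679, 0.629, -0.277]
ft_force: [0.6, -0.0, 0.8]
width: 0.0524
finger_force: 0.0
ft_force: [-0.8, -0.5, -0.9]
width: 0.0521
finger_force: 0.0
[313.91525657 240.38016619]
[313.74953099 197.00750761]
[313.50011034 131.73070015]
[111.33923719 143.92065145]
```

View pics/w2.png

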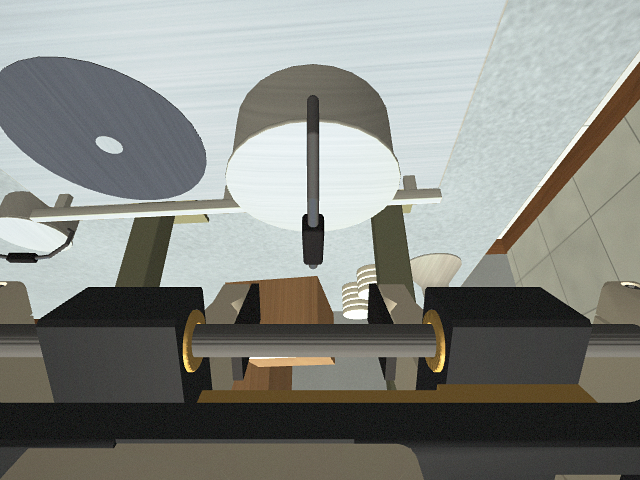

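The pan stands with its lid at cols 226–400 (centre about 313), covering the small plate and touching the rail. I'll measure it against the large plate, which should be 200 mm away sideways.

Run:
```python
from fit import *
w=np.load("w2.npy");s=dict(eef_pos=w[:3],ee_rot=w[3:])
plate("wrist","pics/w2.png",(60,110),0,s)
# lid rim at height .102-.116: extremes left/right, lower boundary
for u,v,z in((226,178,.116),(400,178,.116)):print(ray("wrist",u,v,z,s).round(4))
im=cv2.imread("pics/w2.png");g=cv2.cvtColor(im,6)
m=cv2.inRange(im,(195,195,195),(255,255,255));m[:110]=0;m[240:]=0;m[:,:220]=0;m[:,405:]=0;m[:, 302:324]=0
ys,xs=np.nonzero(m[:, :]);print(xs.min(),xs.max(),ys.min(),ys.max())
P=[]
for v in range(130,212,4):
    r=np.nonzero(m[v])[0]
    if len(r): P+= [ray("wrist",r[0],v,.116,s)[:2],ray("wrist",r[-1],v,.116,s)[:2]]
P=np.array(P);A=np.c_[2*P,np.ones(len(P))];x=np.linalg.lstsq(A,(P**2).sum(1),rcond=None)[0];r=np.sqrt(x[2]+x[:2]@x[:2]);print("lid",x[:2],2*r,np.std(np.linalg.norm(P-x[:2],axis=1)-r))
```

```text
wrist centre [ 0.4599 -0.0827] diam 0.1832 rms 0.0002 ((99.0431900024414, 127.94004821777344), (118.31019592285156, 223.88600158691406), 113.91386413574219)
[ 0.5954 -0.0524  0.116 ]
[ 0.7314 -0.0634  0.116 ]
220 404 110 239
lid [ 0.66131165 -0.06155286] 0.14970770384505358 0.004334095576637376
```

```bash
python3 -c "
from rig import robot
print(robot.hand_in())"
```

```text
the job is handed in; nothing more can be done
None
```

I slid the middle-sized pan onto the small plate, within about 2 mm of centre sideways, and pressed it back until I felt it touch the rail (peak 13.6 N). I then eased off, released it and handed the job in at about 16 s; I saw no bump in the force readings, but took no last picture of the jars and spoon.

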